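# Set the vegetable slicer to the medium cut

## Robot

A 7-joint arm with a two-finger parallel gripper is mounted at the origin on the work surface. World frame = base frame: x ahead of the robot, y to its left, z up, the work surface at z = 0. Lengths are in m, angles in rad, forces in N, time in s.
With the tool pointing down it reaches from about 0.425 to 0.875 m from the base axis. Payload 4.7 kg.
Tool frame: the origin (TCP) lies on the front face of the gripper's body, between the roots of the fingers; the fingertips stand 73 mm ahead of it and the grasp point (between the pads) lies 54 mm ahead of it; z points along the fingers, y is the direction in which the jaws open and shut (so a half turn about z gives the same grasp; the last joint's range is limited). The gripper opens to 85 mm and grips with 20 to 120 N. Pads are 22 mm wide; open, the fingers measure 114 mm over their backs; the gripper's body (76 mm by 85 mm) begins 54 mm behind the grasp point. The pads swing forward as they close: fully open they stand 13 mm farther back than shut.
Start: joints at [-1.114, 0.321, -0.07, 1.45, 0.023, 1.371, -0.057], TCP at [0.279, 0.587, 0.304] pointing down, gripper open.
Joint ranges: [-2.86, 2.86], [-0.3, 2.09], [-1.38, 1.24], [0.06, 2.45], [-1.56, 4.7], [0.09, 2.05], [-2.69, 2.69]. Speed limits (rad/s): [2.57, 2.57, 3.14, 3.14, 3.14, 3.14, 3.14].

## Interface

Orientations are given as [roll, pitch, yaw] about the fixed x, y, z axes, in that order (R = Rz(yaw) Ry(pitch) Rx(roll)).
In Python, from plant import env, get_image gives the robot as it stands.
- The arm moves only by the tool servo_tool, never from a script. Its argument "increments" is text: rows parted by semicolons, each of 4 numbers parted by spaces: the shift along the tool's x, y, z scaled (see below), then the turn about the tool's z scaled (see below). A call has 1 to 20 rows; each row is the pose to reach, as a shift and turn from the pose commanded when the call began, along the tool's axes at that moment, turning the shorter way round; what a row does not reach only later rows make up. The controller multiplies each number of a shift by 0.1 m and each number of a turn by pi rad. A row lasts 1/8 s, in which the tool goes at most 62.5 mm and 10.7 degrees, less where a joint would pass 70% of its speed; a pose out of reach is approached as far as the arm can. A call with a number of a shift or a turn outside -1 to 1 is refused whole. A call with a gripper value outside its range is refused whole. "gripper" is the opening, from 0 (shut) to 1 (fully open), set as the call begins (left out, the last holds). The fingers move at their own pace and stop on an object; "force" is the grip in N (left out, the last holds). Time passes only in rows, so rows that repeat a pose let the fingers close. It gives the time, the measured TCP pose, the force and the opening at its end, in the units of the state.
- env.get_obs(): the state, without advancing time (a new reading comes with each control period).
- get_image(name): name is "side" or "top"; returns a dict with "frame" (420x560x3 uint8, red, green, blue), "fov_y" (degrees; the focal length in pixels is half the picture's height over the tangent of half this angle, whatever the lens; pixels are square), "cx", "cy" (the principal point, pixels), "position" and "attitude" of the camera in the world. Camera axes: x right, y down, z forward; pixel columns grow to the right and rows downward; lengths in m; the calibration is good to about 2 mm. A picture is of the moment at which its call begins. There is no depth.
- env.hand_in(): hands the job in, once; it reports no verdict.
The state is a dict: "clock": time; "qpos": joint angles; "qd": joint speeds; "tau": joint torques, N m; "tcp_pos": TCP position; "tool_rot": TCP orientation; "contact_force": force on the tool from outside, world axes, zero at the start; "torque": the same for the moment, N m; "width": finger opening in m.
Only numpy, scipy, OpenCV 4.12 (cv2) and the standard library are available. Lean on these libraries where they do the work, as an engineer would, in place of code of your own. Each camera call takes 0.05 s, during which the arm holds its last target. There are 200 camera calls.

## Task

The slicer's cut selector is parked. Pull the sprung knob up out of its notch, turn it to the middle one of the three bar marks (the medium cut), and let it snap fully down into that notch, feeling for the notch gently and never forcing the knob sideways against the sides of a notch. Leave the bottle, bowl and jar alone.

Things in the scene. Friction and masses are not known exactly. Their poses are not given: they have to be found in the camera images.
- slicer: Table-top vegetable slicer, fixed: stainless box 200 (x) x 360 (y) x 120 mm high, origin at the centre of its underside on the table. A round feed chute of radius 53 mm stands on the deck at its own (0, -105) mm and rises to 240 mm above the table. The selector knob is on the deck on its +y half.
- dial (a point): Point on the slicer's deck on the knob's vertical axis, at the slicer's own (0, +85, 120) mm, axes as the slicer's. Black marks lie on the deck 60 mm from it, at these angles anticlockwise (seen from above) from the slicer's +x axis: a dot at -45 degrees (parked), then three bars: thin (2 mm wide) at -11, medium (5 mm) at +18, thick (9 mm) at +47 degrees.
- medium_mark (a point): Centre of the middle bar mark on the deck (16 mm long, 5 mm wide), the medium cut: where the pointer should end, as nearly as its notch allows. Its notch stands a turning moment of about 1 N m; more bends the pin.
- ring_top (a point): On the knob's axis, 10 mm above the deck: top of the fixed steel index ring, hidden under the knob's skirt, one notch per mark. It was clamped on by hand: all notches together sit up to 10 degrees either way from the marks (unknown). A bar's notch takes the pin only within about 2 degrees of the notch's true middle; the parked notch is wide, about 14 degrees either way.
- knob: Black selector knob: skirt disc 84 mm across under an upright grip bar 54 mm long (its x), 16 wide (its y), 30 tall. It turns about and slides along the vertical axis through point dial. Origin on the axis at mid-height of the bar, 32 mm above point dial when fully down; bar top 15 mm above, skirt top 15 mm below it. +x is the pointer. Starts fully down at -45 (+-3) degrees to the slicer's x.
- pin_tip (a point): Lower end of the steel pin under the pointer, 36 mm from the axis, 28 mm below the knob's origin. It sits 6 mm deep in a notch: it turns only when raised over 6 mm (stop at 12). Spring and weight pull down 14 to 18 N. Between notches it rests on the ring (knob 4 to 6 mm proud), still slides round (under 0.25 N m); over a notch it snaps down if the fingers let it slide; then it turns no further.
- nose (a point): Tip of the knob's pointer at the top face of the skirt, 50 mm from the axis along the knob's +x; 17 mm above point dial when the knob is fully down.
- bottle_mid (a point): Centre (half-way up) of a brown glass sauce bottle, 68 mm diameter, 200 mm tall, standing beside the slicer: a bystander.
- bowl_mid (a point): Centre (half-way up) of a steel bowl, 130 mm across the rim, 55 mm tall, standing beyond the slicer: a bystander.
- jar_mid (a point): Centre (half-way up) of a glass jar with white lid, 72 mm diameter, 95 mm tall, standing beyond the slicer: a bystander.

How it is judged:
By the outcome, as a careful person would: the job done as asked, in the order asked, and still so for the second after the job is handed in, with the robot touching nothing.
It also fails if it takes over 48 s, if anything falls off the work surface, if the arm or the gripper's body presses on something with over 40 N, if the wrist force passes 120 N, or if a joint passes its speed limit or range.

## Working session

There is one attempt and no reset: what is moved stays moved. The work goes in short steps, Python scripts to look and compute and a tool call to move; the robot and the scene stay as the last step left them, time stands still between calls to the robot, and variables do not carry over. Pictures are saved under pics/ and viewed, about 8 in all and at most 12, crops included, and the job is handed in when it is done.

Besides the shell and the picture viewer there is one more tool, called after "Emit:" as name(argument=value, ...) on one line, values as JSON. servo_tool: Moves the arm, as the interface text tells. Its arguments: {"type":"object","properties":{"increments":{"type":"string"},"gripper":{"type":"number"},"force":{"type":"number"}},"required":["increments"]}

```bash
mkdir -p pics; ls; python3 - <<'E'
from plant import env,get_image
import cv2
print(env.get_obs())
for n in("side","top"):
    d=get_image(n); cv2.imwrite(f"pics/{n}0.png",d["frame"][:,:,::-1])
    print({k:v for k,v in d.items() if k!="frame"})
E
```

```text
pics
{'clock': 0.0, 'qpos': array([-1.11388522,  0.32184779, -0.070073  ,  1.45170737,  0.02261598,
        1.37081649, -0.05690657]), 'qd': array([-2.11870088e-04,  1.34566270e-03,  1.14333649e-03,  4.90744525e-04,
        1.13577876e-03, -4.12544925e-04, -1.62624257e-05]), 'tau': array([ 2.87593139e-05, -4.93598127e+01, -3.81999006e-01, -3.14326143e+01,
        1.30938171e-02,  1.18135277e-02, -1.90913636e-05]), 'tcp_pos': array([0.27838368, 0.58690911, 0.30279094]), 'tool_rot': array([-3.13960413e+00,  1.20314154e-04,  2.69879844e+00]), 'contact_force': array([ 0.76935876, -0.37736101,  0.07481189]), 'torque': array([ 0.02182318, -0.03349877,  0.00349315]), 'width': 0.0856591585902698}
{'fov_y': 47.17728885333756, 'cx': 279.6528941594, 'cy': 212.7686955147035, 'position': array([ 0.0675892 , -0.59778223,  0.65829916]), 'attitude': array([-2.1253204 , -0.00483275, -0.70979742])}
{'fov_y': 44.274962619260904, 'cx': 276.00812707280636, 'cy': 213.95842089144372, 'position': array([0.40905776, 0.05523381, 1.03182626]), 'attitude': array([-2.91096633e+00,  2.33229621e-04, -1.74635018e+00])}
```

View pics/side0.png

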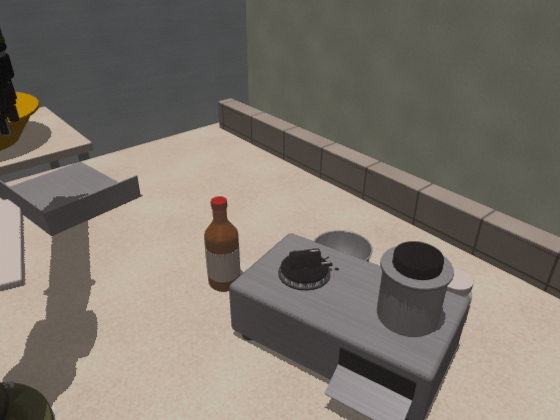

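View pics/top0.png

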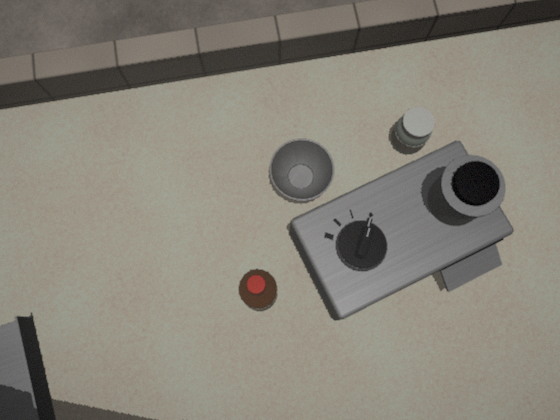

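Side view: the knob is at about (305,265) on the deck, the bottle at (222,245), the chute at (415,285). Top view: the knob is at (361,245), the dot near (370,215), and the thin, medium and thick bars at (352,213), (338,222) and (329,236).

```bash
cat > h.py <<'E'
import numpy as np,cv2
from scipy.spatial.transform import Rotation as R
def cam(d):
    f=210/np.tan(np.radians(d["fov_y"]/2)); return f,R.from_euler("xyz",d["attitude"]).as_matrix(),np.array(d["position"])
def ray(d,u,v):
    f,M,p=cam(d); r=M@np.array([(u-d["cx"])/f,(v-d["cy"])/f,1]); return p,r/np.linalg.norm(r)
def onz(d,u,v,z):
    p,r=ray(d,u,v); return p+r*(z-p[2])/r[2]
def proj(d,P):
    f,M,p=cam(d); c=M.T@(np.array(P)-p); return f*c[0]/c[2]+d["cx"],f*c[1]/c[2]+d["cy"]
def tri(a,b):
    A=0;y=0
    for p,r in(a,b):
        Q=np.eye(3)-np.outer(r,r);A=A+Q;y=y+Q@p
    x=np.linalg.solve(A,y); return x,[np.linalg.norm((np.eye(3)-np.outer(r,r))@(x-p)) for p,r in(a,b)]
E
python3 - <<'E'
from plant import env,get_image
from h import *
t=get_image("top");s=get_image("side")
a=t["frame"][:,:,::-1][195:285,310:430];b=s["frame"][:,:,::-1][230:300,260:360]
cv2.imwrite("pics/c.png",np.vstack([cv2.resize(a,(600,450),interpolation=3)[:330],cv2.resize(b,(600,420),interpolation=3)[:270]]))
g=cv2.cvtColor(t["frame"],cv2.COLOR_RGB2GRAY)
n,l,st,c=cv2.connectedComponentsWithStats((g<60).astype(np.uint8)[195:290,300:430])
for i in range(1,n):
    if st[i,4]>5:
        u,v=c[i]+[300,195];print(st[i],u,v,onz(t,u,v,.12))
# deck corners top view
for uv in[(291,225),(459,142),(512,230),(340,318)]: print(uv,onz(t,*uv,.12))
E
```

```text
[126   0   4  15  38] 428.13157894736844 201.05263157894737 [ 0.59522262 -0.25953903  0.12      ]
[70 18  2  4  6] 370.3333333333333 214.5 [ 0.58901866 -0.15024276  0.12      ]
[  37   23   50   51 1778] 361.5967379077615 244.5140607424072 [ 0.53784224 -0.1229476   0.12      ]
[34 24  6  7 15] 336.73333333333335 221.73333333333335 [ 0.58650561 -0.08753218  0.12      ]
[25 38  8  6 29] 328.62068965517244 235.68965517241378 [ 0.56390105 -0.06801886  0.12      ]
[  0  49  24  46 230] 310.12608695652176 268.38695652173914 [ 0.51188008 -0.02414111  0.12      ]
(291, 225) [ 0.59501436 -0.00502378  0.12      ]
(459, 142) [ 0.69645087 -0.34412411  0.12      ]
(512, 230) [ 0.51642261 -0.39528076  0.12      ]
(340, 318) [ 0.41823573 -0.05876996  0.12      ]
```

View pics/c.png

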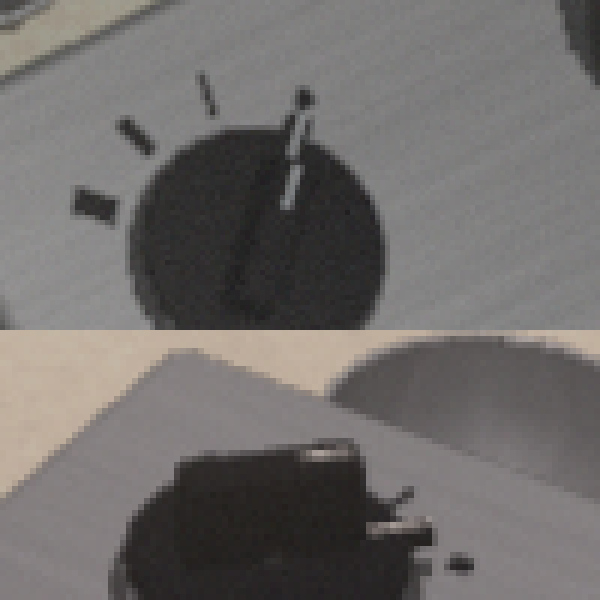

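The crop shows the dot at (371,214.6) in the top view with the pointer's white line aimed at it. The thin, medium and thick bars are at (351.4,214), (337.2,222.2) and (329.2,236.2). In the side view the dot is at (336.8,269).

```bash
python3 - <<'E'
from plant import env,get_image
from h import *
t=get_image("top");s=get_image("side")
px=[(371,214.6),(351.4,214.0),(337,222),(329,236)]
print("dot tri",tri(ray(t,*px[0]),ray(s,336.8,269)))
an=np.radians([-45,-11,18,47]);L=.06*np.c_[np.cos(an),np.sin(an)]
W=np.array([onz(t,*p,.12)[:2] for p in px])
def fit(L,W):
    lc,wc=L.mean(0),W.mean(0);H=(L-lc).T@(W-wc);th=np.arctan2(H[0,1]-H[1,0],H[0,0]+H[1,1])
    M=np.array([[np.cos(th),-np.sin(th)],[np.sin(th),np.cos(th)]]);o=wc-M@lc
    return o,np.degrees(th),W-(L@M.T+o)
o,th,r=fit(L,W);print("dial marks",o,th,r*1000)
C=np.array([[.1,.18],[.1,-.18],[-.1,-.18],[-.1,.18]]);Wc=np.array([onz(t,*p,.12)[:2] for p in[(291,225),(459,142),(512,230),(340,318)]])
o2,th2,r2=fit(C,Wc);a=np.radians(th2);print("box",o2,th2,r2*1000,"dial",o2+.085*np.array([-np.sin(a),np.cos(a)]))
# both fits together
Lall=np.r_[L+[0,.085],C];o3,th3,r3=fit(Lall,np.r_[W,Wc]);a=np.radians(th3);print("joint",o3+.085*np.array([-np.sin(a),np.cos(a)]),th3)
# knob: skirt by ellipse
g=cv2.cvtColor(t["frame"],cv2.COLOR_RGB2GRAY)
# bar line, top face z=.167 ; nose line z=.137
p=lambda x,y,z:onz(t,310+x/5,195+y/5,z)
A,B=p(300,168,.167),p(288,207,.167);print("bar",A,B,np.degrees(np.arctan2(*(A-B)[1::-1])))
A,B=p(303,112,.137),p(294,155,.137);print("nose",A,B,np.degrees(np.arctan2(*(A-B)[1::-1])))
k=[p(130,248,.137),p(385,248,.137),p(250,130,.137)];print("skirt",(k[0]+k[1])/2,k[2],np.linalg.norm(k[0]-k[1]))
# side view: bar top tip midpoint (white end) triangulation
u=(310+302/5,195+163/5);v=(260+353/6,230+(445-330)/6);print("bar tip tri",tri(ray(t,*u),ray(s,*v)))
# bottle
print("bottle cap",tri(ray(t,256.5,285),ray(s,219,203)))
E
```

```text
dot tri (array([ 0.5888004 , -0.15149532,  0.12039967]), [np.float64(0.00030576084698556716), np.float64(0.00030576084698542464)])
dial marks [ 0.53614959 -0.12199482] 16.098901481388896 [[-0.05155414 -0.40038469]
 [ 0.01829398  0.04076203]
 [ 0.10398903  0.44984813]
 [-0.07072887 -0.09022546]]
box [ 0.55653089 -0.20079965] 16.443343923949794 [[-6.47447173 -5.16885509]
 [-6.94210844  1.00685317]
 [ 4.84965167  6.46361783]
 [ 8.56692849 -2.30161592]] dial [ 0.53247019 -0.11927614]
joint [ 0.5345153  -0.12060686] 16.16834560761779
bar [ 0.55565012 -0.13374925  0.167     ] [ 0.5431131  -0.12680034  0.167     ] -28.998340951907338
nose [ 0.58040621 -0.1457362   0.137     ] [ 0.56569829 -0.13922571  0.137     ] -23.876678068672597
skirt [ 0.53532143 -0.11942542  0.137     ] [ 0.57728852 -0.12579781  0.137     ] 0.08955715259737314
bar tip tri (array([ 0.55712528, -0.1344751 ,  0.16961102]), [np.float64(0.00040470565799591225), np.float64(0.0004047056579959582)])
bottle cap (array([0.49320371, 0.07222194, 0.19284018]), [np.float64(0.0009576793015577698), np.float64(0.0009576793015578238)])
```

Emit:
servo_tool(increments="0 0 -0.45 0; 0 0 -0.9 0; -0.45 -0.45 -0.9 0; -0.9 -0.9 -0.9 0; -0.9 -0.9 -0.9 0", gripper=1)

```text
clock: 0.92
tcp_pos: [0.3248, 0.4627, 0.3948]
tool_rot: [3.141, 0.002, 2.69]
contact_force: [-0.2, 1.3, -0.1]
width: 0.0853
```

Emit:
servo_tool(increments="-0.45 -0.45 0 0; -0.9 -0.9 0 0; -0.9 -0.9 0 0")

```text
clock: 1.3
tcp_pos: [0.3665, 0.3436, 0.3947]
tool_rot: [3.141, 0.001, 2.691]
contact_force: [-0.6, 0.2, -0.5]
width: 0.0852
```

Emit:
servo_tool(increments="-0.45 -0.45 0 0; -0.9 -0.9 0 0; -0.9 -0.9 0 0")

```text
clock: 1.68
tcp_pos: [0.4086, 0.2244, 0.3945]
tool_rot: [3.141, 0.001, 2.692]
contact_force: [0.5, 1.8, -0.6]
width: 0.0855
```

Emit:
servo_tool(increments="-0.45 -0.45 0 0; -0.9 -0.9 0 0; -0.9 -0.9 0 0")

```text
clock: 2.05
tcp_pos: [0.4509, 0.105, 0.3944]
tool_rot: [3.141, 0.001, 2.692]
contact_force: [-0.4, 0.9, -0.8]
width: 0.0855
```

Emit:
servo_tool(increments="-0.45 -0.45 0 0; -0.9 -0.9 0 0; -0.9 -0.9 0 0")

```text
clock: 2.42
tcp_pos: [0.4934, -0.0145, 0.3941]
tool_rot: [-3.141, 0.001, 2.693]
contact_force: [-0.1, -0.3, -0.4]
width: 0.0854
```

```bash
cat > go.py <<'E'
import sys,numpy as np
from scipy.spatial.transform import Rotation as R
from plant import env
o=env.get_obs();print({k:np.round(o[k],4).tolist() for k in o if k not in("tau","qd")})
if len(sys.argv)>1:
    x,y,z,yaw=map(float,sys.argv[1:]);M=R.from_euler("xyz",o["tool_rot"]).as_matrix()
    d=M.T@(np.array([x,y,z])-o["tcp_pos"])/.1
    t=-(np.radians(yaw)-o["tool_rot"][2]);t=(t+np.pi)%(2*np.pi)-np.pi
    print("units",d.round(3),(t/np.pi).round(4))
E
python3 go.py .5355 -.1215 .30 -29
```

```text
{'clock': 2.425, 'qpos': [-0.5523, -0.0673, 0.5036, 1.697, 0.0337, 1.5029, 1.0703], 'tcp_pos': [0.4934, -0.0145, 0.3941], 'tool_rot': [-3.1409, 0.0012, 2.693], 'contact_force': [-0.1248, -0.2607, -0.4311], 'torque': [0.0214, 0.0252, 0.0174], 'width': 0.0854}
units [-0.842 -0.781  0.943] -0.9817
```

Emit:
servo_tool(increments="-0.42 -0.4 0 0.05; -0.84 -0.78 0 0.1; -0.84 -0.78 0.2 0.15; -0.84 -0.78 0.4 0.2; -0.84 -0.78 0.6 0.25; -0.84 -0.78 0.9 0.3; -0.84 -0.78 0.9 0.35; -0.84 -0.78 0.9 0.4; -0.84 -0.78 0.9 0.45; -0.84 -0.78 0.9 0.5")

```text
clock: 3.68
tcp_pos: [0.536, -0.1144, 0.3035]
tool_rot: [-3.141, -0.001, 1.128]
contact_force: [-0.5, 0.2, 0.2]
width: 0.0855
```

```bash
python3 go.py .5355 -.1215 .26 -29
```

```text
{'clock': 3.675, 'qpos': [-0.4882, 0.1134, 0.7065, 1.7296, -0.077, 1.3268, -0.2094], 'tcp_pos': [0.536, -0.1144, 0.3035], 'tool_rot': [-3.1408, -0.0011, 1.1276], 'contact_force': [-0.477, 0.2159, 0.1978], 'torque': [0.0194, -0.001, -0.0143], 'width': 0.0855}
units [-0.067  0.027  0.435] 0.52
```

Emit:
servo_tool(increments="0 0 0 0.05; 0 0 0 0.1; 0 0 0 0.15; 0 0 0 0.2; 0 0 0 0.25; 0 0 0 0.3; 0 0 0 0.35; 0 0 0 0.4; 0 0 0 0.45; 0 0 0 0.51; 0 0 0 0.52; 0 0 0 0.52", gripper=0.7, force=40)

```text
clock: 5.18
tcp_pos: [0.5354, -0.1166, 0.3038]
tool_rot: [-3.141, 0.0, -0.501]
contact_force: [-0.0, -0.1, -0.9]
width: 0.06
```

```bash
python3 go.py .5355 -.1215 .216 -29; python3 - <<'E'
from plant import env,get_image
import cv2,numpy as np
t=get_image("top");s=get_image("side")
a=t["frame"][:,:,::-1][160:300,290:430];b=s["frame"][:,:,::-1][170:310,240:380]
cv2.imwrite("pics/g1.png",np.hstack([cv2.resize(x,(400,400),interpolation=3) for x in(a,b)]))
E
```

```text
{'clock': 5.175, 'qpos': [-0.5956, 0.1222, 0.831, 1.7327, -0.0932, 1.3276, -1.8172], 'tcp_pos': [0.5354, -0.1166, 0.3038], 'tool_rot': [-3.1413, 0.0003, -0.5006], 'contact_force': [-0.0265, -0.1031, -0.929], 'torque': [0.0326, 0.0104, 0.0332], 'width': 0.06}
units [0.025 0.043 0.877] 0.0018
```

View pics/g1.png

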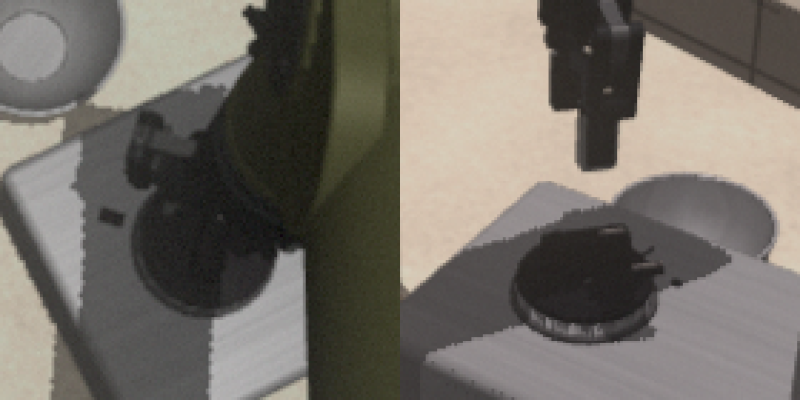

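The top view shows the arm over the knob, and the side view shows the gripper (tip near (597,165) in the crop) over and lined up with the bar. I'll descend, then close.

Emit:
servo_tool(increments="0.025 0.043 0.2 0; 0.025 0.043 0.4 0; 0.025 0.043 0.6 0; 0.025 0.043 0.75 0; 0.025 0.043 0.87 0; 0.025 0.043 0.87 0; 0.025 0.043 0.87 0")

```text
clock: 6.15
tcp_pos: [0.5353, -0.1237, 0.2175]
tool_rot: [-3.141, -0.001, -0.506]
contact_force: [0.6, 0.1, -0.6]
width: 0.0596
```

```bash
python3 go.py .5355 -.1215 .216 -29
```

```text
{'clock': 6.15, 'qpos': [-0.5544, 0.2122, 0.826, 1.8391, -0.1698, 1.1617, -1.7481], 'tcp_pos': [0.5353, -0.1237, 0.2175], 'tool_rot': [-3.1411, -0.001, -0.5056], 'contact_force': [0.5641, 0.1091, -0.5593], 'torque': [-0.0153, -0.0003, -0.005], 'width': 0.0596}
units [-0.009 -0.02   0.015] 0.0002
```

Emit:
servo_tool(increments="-0.01 -0.015 0.01 0; -0.01 -0.015 0.01 0; -0.01 -0.015 0.01 0; -0.01 -0.015 0.01 0; -0.01 -0.015 0.01 0; -0.01 -0.015 0.01 0", gripper=0, force=30)

```text
clock: 6.9
tcp_pos: [0.5359, -0.1199, 0.2165]
tool_rot: [-3.139, -0.001, -0.504]
contact_force: [2.1, 4.3, 1.0]
width: 0.0153
```

```bash
python3 go.py .5355 -.1215 .216 -29
```

```text
{'clock': 6.9, 'qpos': [-0.5579, 0.2117, 0.8233, 1.8413, -0.1719, 1.159, -1.7515], 'tcp_pos': [0.5359, -0.1199, 0.2165], 'tool_rot': [-3.1386, -0.0009, -0.5039], 'contact_force': [2.1346, 4.2536, 1.0295], 'torque': [0.9163, -0.5071, -0.0297], 'width': 0.0153}
units [0.004 0.016 0.005] 0.0007
```

The grip is firm: width 15 mm and 4.7 N sideways. I'll centre it and lift about 9 mm.

Emit:
servo_tool(increments="0 -0.01 0 0; 0 -0.01 0 0; 0 -0.01 -0.03 0; 0 -0.01 -0.06 0; 0 -0.01 -0.09 0; 0 -0.01 -0.09 0; 0 -0.01 -0.09 0", force=50)

```text
clock: 7.78
tcp_pos: [0.5359, -0.1197, 0.2226]
tool_rot: [-3.141, -0.002, -0.505]
contact_force: [9.7, 3.3, -15.4]
width: 0.0152
```

```bash
python3 go.py; python3 - <<'E'
from plant import env,get_image
import cv2,numpy as np
s=get_image("side")
b=s["frame"][:,:,::-1][220:310,250:370]
cv2.imwrite("pics/g2.png",cv2.resize(b,(600,450),interpolation=3))
E
```

```text
{'clock': 7.775, 'qpos': [-0.5629, 0.2044, 0.825, 1.8345, -0.1625, 1.1706, -1.7603], 'tcp_pos': [0.5359, -0.1197, 0.2226], 'tool_rot': [-3.1413, -0.0015, -0.5046], 'contact_force': [9.6939, 3.2623, -15.438], 'torque': [0.599, -2.0337, 0.0643], 'width': 0.0152}
```

View pics/g2.png

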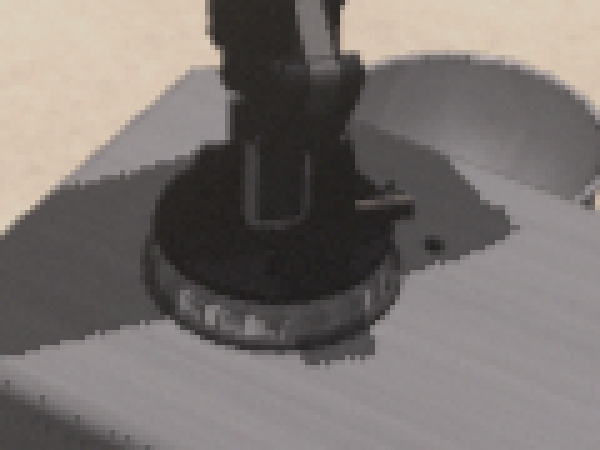

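The knob is lifting with the grip: the nose has risen at crop (412,208) and the pull is 15 N. It's only about 6 mm up so far, so I'll lift further and ease the side load.

Emit:
servo_tool(increments="0.005 -0.005 -0.02 0; 0.01 -0.01 -0.035 0; 0.01 -0.01 -0.035 0; 0.01 -0.01 -0.035 0")

```text
clock: 8.32
tcp_pos: [0.5361, -0.1197, 0.2254]
tool_rot: [3.14, 0.001, -0.505]
contact_force: [7.9, 2.6, -16.4]
width: 0.0152
```

```bash
python3 go.py
```

```text
{'clock': 8.325, 'qpos': [-0.5634, 0.2039, 0.8255, 1.829, -0.1606, 1.1792, -1.7623], 'tcp_pos': [0.5361, -0.1197, 0.2254], 'tool_rot': [3.1403, 0.001, -0.5051], 'contact_force': [7.8967, 2.5702, -16.3625], 'torque': [0.5113, -1.6143, 0.0461], 'width': 0.0152}
```

Emit:
servo_tool(increments="0 0 0 -0.02; 0 0 0 -0.04; 0 0 0 -0.06; 0 0 0 -0.08; 0 0 0 -0.1; 0 0 0 -0.12; 0 0 0 -0.14; 0 0 0 -0.14")

```text
clock: 9.32
tcp_pos: [0.5358, -0.1208, 0.2253]
tool_rot: [3.14, 0.002, -0.066]
contact_force: [6.1, 0.8, -15.9]
width: 0.0149
```

```bash
python3 go.py .5361 -.1197 .2255 21
```

```text
{'clock': 9.325, 'qpos': [-0.5148, 0.1954, 0.7696, 1.8279, -0.1443, 1.1777, -1.3356], 'tcp_pos': [0.5358, -0.1208, 0.2253], 'tool_rot': [3.1396, 0.0019, -0.0657], 'contact_force': [6.0738, 0.84, -15.9091], 'torque': [0.0896, -1.482, 0.1045], 'width': 0.0149}
units [ 0.002 -0.011 -0.002] -0.1376
```

Emit:
servo_tool(increments="0.005 0 0 -0.02; 0.005 0 0 -0.04; 0.005 0 0 -0.06; 0.005 0 0 -0.08; 0.005 0 0 -0.1; 0.005 0 0 -0.12; 0.005 0 0 -0.137; 0.005 0 0 -0.137", force=50)

```text
clock: 10.32
tcp_pos: [0.536, -0.1218, 0.2251]
tool_rot: [3.139, 0.003, 0.364]
contact_force: [6.2, -0.3, -16.8]
width: 0.0149
```

```bash
python3 go.py .5361 -.1197 .2255 21; python3 - <<'E'
from plant import env,get_image
import cv2,numpy as np
s=get_image("side");t=get_image("top")
b=s["frame"][:,:,::-1][230:310,260:360];a=t["frame"][:,:,::-1][190:290,300:425]
cv2.imwrite("pics/g3.png",np.hstack([cv2.resize(x,(400,320),interpolation=3) for x in(a,b)]))
E
```

```text
{'clock': 10.325, 'qpos': [-0.4698, 0.1903, 0.7188, 1.8257, -0.1313, 1.1766, -0.9162], 'tcp_pos': [0.536, -0.1218, 0.2251], 'tool_rot': [3.1394, 0.0034, 0.3637], 'contact_force': [6.1762, -0.3331, -16.7776], 'torque': [-0.3151, -1.4536, 0.0078], 'width': 0.0149}
units [ 0.008 -0.02  -0.004] -0.0009
```

View pics/g3.png

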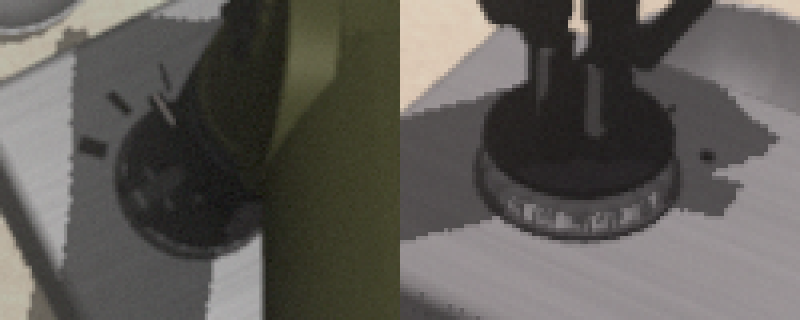

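In the top crop the nose line runs from (150,95) to (173,125), between the thin and medium bars, as planned. Next I'll lower until the ring carries the knob.

Emit:
servo_tool(increments="0 0 0.02 0; 0 0 0.04 0; 0 0 0.05 0; 0 0 0.06 0; 0 0 0.06 0", force=30)

```text
clock: 11.05
tcp_pos: [0.5361, -0.1219, 0.2223]
tool_rot: [3.141, 0.002, 0.363]
contact_force: [-2.2, -3.7, -4.0]
width: 0.0144
```

```bash
python3 go.py; python3 - <<'E'
from plant import get_image
from h import *
t=get_image("top")
w=onz(t,347.2,219.8,.143);d=w[:2]-[.536,-.121];print(w,np.hypot(*d),np.degrees(np.arctan2(d[1],d[0]))-16.1)
E
```

```text
{'clock': 11.05, 'qpos': [-0.4679, 0.1937, 0.7187, 1.8288, -0.1361, 1.1712, -0.9126], 'tcp_pos': [0.5361, -0.1219, 0.2223], 'tool_rot': [3.141, 0.0023, 0.3633], 'contact_force': [-2.2279, -3.6927, -3.9723], 'torque': [-0.8862, 0.3154, 0.0158], 'width': 0.0144}
[ 0.58222489 -0.10281138  0.143     ] 0.04967460849505657 5.3787014501498795
```

The knob rests on the ring 5.8 mm proud, and the nose measures 5.4° at a radius of 49.7 mm, which fits. Now I'll feel round in 2° steps.

Emit:
servo_tool(increments="0 0 0.01 0; 0 0 0.01 -0.0055; 0 0 0.01 -0.011; 0 0 0.01 -0.011", force=25)

```text
clock: 11.6
tcp_pos: [0.5361, -0.1221, 0.222]
tool_rot: [3.141, 0.002, 0.397]
contact_force: [-5.4, -4.9, 0.9]
width: 0.0148
```

```bash
python3 go.py
```

```text
{'clock': 11.6, 'qpos': [-0.4638, 0.1934, 0.7147, 1.829, -0.136, 1.1704, -0.8785], 'tcp_pos': [0.5361, -0.1221, 0.222], 'tool_rot': [3.1414, 0.0017, 0.3973], 'contact_force': [-5.4107, -4.8576, 0.8583], 'torque': [-0.8789, 0.6782, -0.1354], 'width': 0.0148}
```

Emit:
servo_tool(increments="-0.01 0 0 -0.0055; -0.01 0 0 -0.011; -0.01 0 0 -0.011")

```text
clock: 11.98
tcp_pos: [0.536, -0.1222, 0.222]
tool_rot: [3.14, 0.0, 0.433]
contact_force: [-3.2, -5.4, -0.3]
width: 0.0145
```

```bash
python3 go.py
```

```text
{'clock': 11.975, 'qpos': [-0.4606, 0.1913, 0.7105, 1.8303, -0.1341, 1.1681, -0.8444], 'tcp_pos': [0.536, -0.1222, 0.222], 'tool_rot': [3.1404, 0.0001, 0.4328], 'contact_force': [-3.2378, -5.3505, -0.2921], 'torque': [-1.0596, 0.243, -0.2468], 'width': 0.0145}
```

Emit:
servo_tool(increments="0 0.005 0 -0.0055; 0 0.005 0 -0.011; 0 0.005 0 -0.011")

```text
clock: 12.35
tcp_pos: [0.5361, -0.1223, 0.2219]
tool_rot: [3.141, 0.0, 0.468]
contact_force: [-3.8, -4.3, 0.1]
width: 0.0145
```

```bash
python3 go.py
```

```text
{'clock': 12.35, 'qpos': [-0.4564, 0.1916, 0.7064, 1.8296, -0.1341, 1.1687, -0.8095], 'tcp_pos': [0.5361, -0.1223, 0.2219], 'tool_rot': [3.1411, 0.0004, 0.4676], 'contact_force': [-3.8208, -4.2804, 0.0706], 'torque': [-0.8656, 0.3039, -0.2444], 'width': 0.0145}
```

Emit:
servo_tool(increments="-0.005 0 0 -0.0055; -0.005 0 0 -0.011; -0.005 0 0 -0.011")

```text
clock: 12.72
tcp_pos: [0.5361, -0.1223, 0.2218]
tool_rot: [3.141, -0.0, 0.503]
contact_force: [-1.7, -3.8, -1.1]
width: 0.0149
```

```bash
python3 go.py
```

```text
{'clock': 12.725, 'qpos': [-0.453, 0.1905, 0.7022, 1.8304, -0.1327, 1.1673, -0.7751], 'tcp_pos': [0.5361, -0.1223, 0.2218], 'tool_rot': [3.1405, -0.0003, 0.5033], 'contact_force': [-1.7229, -3.7552, -1.0586], 'torque': [-0.944, 0.0792, -0.0973], 'width': 0.0149}
```

Emit:
servo_tool(increments="0 0 0 -0.0055; 0 0 0 -0.011; 0 0 0 -0.011")

```text
clock: 13.1
tcp_pos: [0.5361, -0.1224, 0.2217]
tool_rot: [3.14, -0.0, 0.538]
contact_force: [-1.4, -5.4, -2.4]
width: 0.0151
```

```bash
python3 go.py
```

```text
{'clock': 13.1, 'qpos': [-0.4495, 0.1902, 0.6982, 1.8303, -0.1316, 1.1668, -0.7413], 'tcp_pos': [0.5361, -0.1224, 0.2217], 'tool_rot': [3.1402, -0.0002, 0.5378], 'contact_force': [-1.428, -5.4201, -2.3944], 'torque': [-0.9962, -0.0236, -0.0702], 'width': 0.0151}
```

Emit:
servo_tool(increments="0 0 0.003 -0.0055; 0 0 0.003 -0.011; 0 0 0.003 -0.011")

```text
clock: 13.48
tcp_pos: [0.5362, -0.1224, 0.2213]
tool_rot: [3.14, -0.0, 0.572]
contact_force: [-0.9, -5.9, -2.2]
width: 0.015
```

```bash
python3 go.py
```

```text
{'clock': 13.475, 'qpos': [-0.4459, 0.1902, 0.6942, 1.8307, -0.1309, 1.1658, -0.7075], 'tcp_pos': [0.5362, -0.1224, 0.2213], 'tool_rot': [3.1399, -0.0002, 0.5724], 'contact_force': [-0.877, -5.885, -2.1677], 'torque': [-1.0914, -0.0974, -0.1478], 'width': 0.015}
```

Emit:
servo_tool(increments="0 0 0 -0.0055; 0 0 0 -0.011; 0 0 0 -0.011")

```text
clock: 13.85
tcp_pos: [0.5362, -0.1224, 0.2195]
tool_rot: [3.139, 0.001, 0.608]
contact_force: [4.2, -7.1, -14.8]
width: 0.0146
```

```bash
python3 go.py
```

```text
{'clock': 13.85, 'qpos': [-0.4426, 0.1916, 0.6897, 1.8326, -0.1297, 1.1621, -0.6735], 'tcp_pos': [0.5362, -0.1224, 0.2195], 'tool_rot': [3.1389, 0.0009, 0.6076], 'contact_force': [4.2049, -7.0543, -14.8028], 'torque': [-1.4375, -1.0502, 0.0254], 'width': 0.0146}
```

The notch is found: the tool dropped 1.8 mm, the knob's full 15 N now hangs on the fingers, and the turning moment is about 0. I'll lower it in, then release.

Emit:
servo_tool(increments="0 0 0.02 0; 0 0 0.04 0; 0 0 0.05 0; 0 0 0.05 0")

```text
clock: 14.35
tcp_pos: [0.5362, -0.1224, 0.2166]
tool_rot: [3.14, 0.0, 0.608]
contact_force: [-1.3, -6.0, -1.0]
width: 0.0146
```

```bash
python3 go.py
```

```text
{'clock': 14.35, 'qpos': [-0.4408, 0.1952, 0.6894, 1.8355, -0.1337, 1.1569, -0.6702], 'tcp_pos': [0.5362, -0.1224, 0.2166], 'tool_rot': [3.1398, 0.0003, 0.6075], 'contact_force': [-1.2616, -5.9592, -0.973], 'torque': [-1.164, 0.2169, 0.0027], 'width': 0.0146}
```

It's seated: z is back to 0.2166 and the load is gone. I'll open, retreat upward, and look.

Emit:
servo_tool(increments="0 0 0 0; 0 0 0 0; 0 0 0 0; 0 0 0 0; 0 0 -0.1 0; 0 0 -0.4 0; 0 0 -0.7 0; 0 0 -1 0; 0 0 -1 0", gripper=0.7)

```text
clock: 15.48
tcp_pos: [0.5372, -0.1221, 0.3193]
tool_rot: [3.138, -0.005, 0.606]
contact_force: [-0.1, 0.4, -0.6]
width: 0.0599
```

Emit:
servo_tool(increments="0 0 -0.4 0; 0 0 -0.8 0; -0.5 0 -0.8 0; -1 0 -0.8 0; -1 0 -0.8 0")

```text
clock: 16.1
tcp_pos: [0.451, -0.1819, 0.3963]
tool_rot: [-3.141, -0.002, 0.6]
contact_force: [0.6, 0.0, -0.3]
width: 0.0599
```

```bash
python3 go.py; python3 - <<'E'
from plant import env,get_image
import cv2,numpy as np
s=get_image("side");t=get_image("top")
b=s["frame"][:,:,::-1][230:310,260:360];a=t["frame"][:,:,::-1][190:290,300:425]
cv2.imwrite("pics/g4.png",np.hstack([cv2.resize(x,(400,320),interpolation=3) for x in(a,b)]))
E
```

```text
{'clock': 16.1, 'qpos': [-0.45, -0.1125, 0.7244, 1.7136, 0.0725, 1.5121, -0.7033], 'tcp_pos': [0.451, -0.1819, 0.3963], 'tool_rot': [-3.1406, -0.0019, 0.6005], 'contact_force': [0.6102, 0.0329, -0.2532], 'torque': [0.009, -0.0855, 0.0062], 'width': 0.0599}
```

View pics/g4.png

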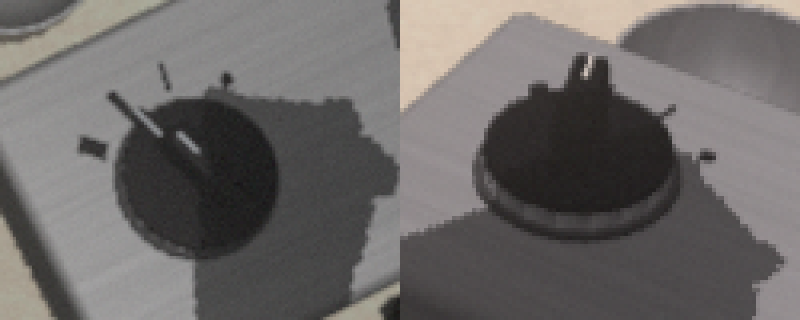

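The pointer line, from (120,95) to (160,135) in the top crop, runs onto the medium bar. The side view shows the knob sitting low. I'll check the height by triangulation, then hand in.

```bash
python3 - <<'E'
from plant import env,get_image
from h import *
t=get_image("top");s=get_image("side")
print("bar tip",tri(ray(t,355.4,231.4),ray(s,307.6,243.6)))
A=onz(t,300+123/3.2,190+99/3.2,.137);d=A[:2]-[.536,-.1215];print("nose",np.hypot(*d),np.degrees(np.arctan2(d[1],d[0]))-16.1)
env.hand_in()
E
```

```text
bar tip (array([ 0.55544888, -0.10824763,  0.1678699 ]), [np.float64(0.0004286156858230814), np.float64(0.0004286156858231863)])
nose 0.0585248633594123 18.651828389134813
the job is handed in; nothing more can be done
```

The knob is in the medium notch and fully down, and I've handed the job in. I pulled it about 9 mm clear of the parked notch and turned it to about 5° on the dial. There I rested it lightly on the ring and felt round in 2° steps at a 25 N grip until the pin found the notch, at about 18.7°. I then lowered it in, let go and backed off, at about 16 s on the clock.

**Last checks:**
- **Depth:** before release the tool was back at its fully-down height (0.2166 m, against 0.2165 m at the start) with the load gone. The bar top triangulated at 0.168 m after release, against 0.167 m expected; it read 0.170 m before the move, so that check is only good to a few mm.
- **Angle:** the pointer read 18.7° from the camera, in line with the medium mark at 18°. The point I picked was 58.5 mm from the axis instead of 50 mm, so it probably ran into the mark. The gripper angle gave the same 18.7°, though.
- **Force:** the turning moment on the wrist stayed at or under about 0.25 N m at every reading while feeling for the notch. It was about 0 once the pin was in.
- **Bystanders:** I did not go near the bottle, bowl or jar, and no contact showed, but I did not re-measure them at the end.

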